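# Close the plaster tile mould on its dowels

### The job

Close the plaster tile mould for casting: take the loose cover plate off the drying slats (its pouring gate makes a good handle), lay it gently on the lower half and slide it about until its holes drop over the brass dowels and it lies flush. Then swing the steel turn-button in over the cover's edge to lock it down, let go, and leave everything else on the bench where it stands. Plaster chips, so never press or knock the two halves hard together.

Things in the scene. Friction and masses are not known exactly. Their poses are not given: they have to be found in the camera images.
- gate (a point): Centre of the pouring gate, the square plaster cup standing up from the middle of the loose cover plate: 46 x 46 mm, 44 mm tall, flat sides parallel to the plate's edges. The point is half-way up the gate, 22 mm above the plate's top face, 40 mm above its underside. Grip it here. z is up. The cover weighs about 0.5 kg and starts turned less than 0.9 rad from the lower half.
- cover_under (a point): Centre of the underside of the cover plate, 40 mm below gate, same axes. White plaster, 110 mm (x) by 170 mm (y), 18 mm thick, with three round 14.5 mm holes right through at (x, y) = (-36, 68), (36, 68) and (0, -70) mm. Lay it the same way round as the lower half: its x and y along mould_face's x and y. Set it down no faster than 15 mm/s and slide it under a light press of about 5 N.
- mould_face (a point): Centre of the flat upper face of the lower mould half, a white plaster block 114 mm (x) by 174 mm (y) with a shallow tile-shaped recess (66 by 106 mm), fixed on a plywood board, face 50 mm above the bench. It does not move. z is up, +y points to the turn-button. The cover fully home lies on this face; while it rides on the dowels its underside is 6 mm above it.
- mould: Lower mould half with dowels and board; origin 50 mm below mould_face, same axes. Three fixed brass dowels, 12 mm thick, stand 6 mm out of the face (0.8 mm chamfer), in the pattern of the cover's holes. Cast by hand: as a set, not turned, they stand up to 8 mm in x and 8 mm in y off the pattern centred on mould_face, differently each time and not measured: feel for them.
- button_pivot (a point): Pivot of the steel turn-button, on a wooden post 114 mm from mould_face along the mould's +y, 20 mm above the face; fixed to the mould. The point is at the underside of the bar, 2 mm above the top of a cover that is fully home; a cover that is not home blocks the bar. Bar: 16 mm wide, 8 mm thick, reaching 56 mm from the pivot.
- button_peg (a point): Middle of the round wooden peg (12 mm thick, 28 mm tall) standing upright on the turn-button, 46 mm from the pivot; the point is 14 mm above the bar's top face. Push or pinch the peg to swing the button.
- button (a joint): Turn-button angle, rad. At 0 the bar points from the pivot along the mould's -x, clear of the cover; it grows counter-clockwise seen from above; at 1.57 the bar points along the mould's -y, its end 29 mm in over the lower half. Starts between -0.5 and 0; stops at -0.6 and 1.65. It stays where it is left (about 1.3 N at the peg moves it).
- slats: Low wooden drying slats on which the cover lies at the start, 170 by 170 mm, top 25 mm above the bench; origin at the centre of its underside. Fixed.
- finial_a: Turquoise glazed finial, 150 mm tall on a 58 mm square foot, standing towards the back; origin at the centre of its foot. Bystander.
- finial_b: Another such finial, standing at the left. Bystander.
- tile: White six-sided tile, 92 mm over the corners, 20 mm high, lying near the robot's left; origin at the centre of its underside. Bystander.
- brush: Brush lying on the bench near the robot's right. Bystander.
- scraper: Flat scraper lying on the bench at the back right. Bystander.
- jar_c (a point): Centre of a white jar, 68 mm wide and 85 mm high, at the right. Bystander.
- bowl: Black rubber mixing bowl, 120 mm wide and 65 mm high, at the back left; origin at the centre of its foot. Bystander.

How it is judged:
By the outcome, as a careful person would: the job done as asked, in the order asked, and still so for the second after the job is handed in, with the robot touching nothing.
It also fails if it takes over 72 s, if anything falls off the work surface, if the arm or the gripper's body presses on something with over 40 N, if the wrist force passes 120 N, or if a joint passes its speed limit or range.

### The arm

A 6-joint arm with a two-finger parallel gripper is mounted at the origin on the work surface. World frame = base frame: x ahead of the robot, y to its left, z up, the work surface at z = 0. Lengths are in m, angles in rad, forces in N, time in s.
With the tool pointing down it reaches from about 0.25 to 0.775 m from the base axis. Payload 4 kg.
Tool frame: the origin (TCP) lies on the centre line of the jaws, within the pads' length; the fingertips stand 8 mm ahead of it and the grasp point (between the pads) lies 11 mm behind it; y points along the fingers, x is the direction in which the jaws open and shut, and the axes are right-handed (so a half turn about y gives the same grasp; the last joint's range is limited). The gripper opens to 94 mm and grips with 3 to 60 N. Pads are 16 mm wide; open, the fingers measure 119 mm over their backs; the gripper's body (75 mm by 177 mm) begins 78 mm behind the grasp point.
Start: joints at [-1.304, 0.087, 1.371, -0, 1.684, -0.103], TCP at [0.199, -0.513, 0.214] pointing down, gripper open.
Joint ranges: [-3.1, 3.1], [-0.76, 2.03], [0.27, 2.55], [-1.08, 4.22], [0.17, 2.65], [-2.57, 2.57]. Speed limits (rad/s): [2.79, 2.79, 3.14, 3.14, 3.14, 3.14].

### API

Orientations are given as [roll, pitch, yaw] about the fixed x, y, z axes, in that order (R = Rz(yaw) Ry(pitch) Rx(roll)).
In Python, from bench import robot gives the robot as it stands.
- The arm moves only by the tool step_arm, never from a script. Its argument "commands" is a list of rows, each an object with "xyz": the shift along the world's x, y, z in m, a list of three; "twist": the turn, a rotation vector about the world's x, y, z in degrees, a list of three. In form: [{"xyz": [tx, ty, tz], "twist": [ax, ay, az]}, ...]. A call has 1 to 12 rows; each row is the pose to reach, as a shift and turn from the pose commanded when the call began; what a row does not reach only later rows make up. A row lasts 1/12 s, in which the tool goes at most 41.7 mm and 7.16 degrees, less where a joint would pass 70% of its speed; a pose out of reach is approached as far as the arm can. A call with a gripper value outside its range is refused whole. "fingers" is the closure in counts, from 0 (fully open) to 255 (shut), set as the call begins (left out, the last holds). The fingers move at their own pace and stop on an object; the grip force is fixed at half the most. Time passes only in rows, so rows that repeat a pose let the fingers close. It gives the time, the measured TCP pose, the force and the opening at its end, in the units of the state.
- robot.get_obs(): the state, without advancing time (a new reading comes with each control period).
- robot.snapshot(name): name is "scene" or "side" or "wrist"; returns (picture, depth): 480x640x3 uint8, red, green, blue; 480x640 float32, m along the optical axis (not along the pixel's ray), 0 where there is no reading.
- robot.camera_info(name): a dict with "fx", "fy", "cx", "cy" (pixels), "R" (3x3) and "t" (3): a world point X has camera coordinates R X + t. Camera axes: x right, y down, z forward; pixel columns grow to the right and rows downward; lengths in m; the calibration is good to about 2 mm. The wrist camera is an equidistant fisheye: a pixel r from the principal point sees the ray r / f radians off the axis. A picture is of the moment at which its call begins: read the wrist's pose just before it. camera_info takes no time and is no camera call; for the wrist camera it gives the pose at the moment of the call.
- robot.close_job(): hands the job in, once; it reports no verdict.
The state is a dict: "time": time; "joint_positions": joint angles; "qvel": joint speeds; "joint_torque": joint torques, N m; "tool_pos": TCP position; "ee_rot": TCP orientation; "wrist_force": force on the tool from outside, world axes, zero at the start; "wrist_torque": the same for the moment, N m; "width": finger opening in m.
Only numpy, scipy, OpenCV 4.12 (cv2) and the standard library are available. Lean on these libraries where they do the work, as an engineer would, in place of code of your own. Each camera call takes 0.05 s, during which the arm holds its last target.

## Working session

There is one attempt and no reset: what is moved stays moved. The work goes in short steps, Python scripts to look and compute and a tool call to move; the robot and the scene stay as the last step left them, time stands still between calls to the robot, and variables do not carry over. Pictures are saved under pics/ and viewed, and the job is handed in when it is done.

Besides the shell and the picture viewer there is one more tool, called after "Request:" by a JSON object that holds its "api" and its "payload". step_arm: Moves the arm, as the interface text tells. Its arguments: {"type":"object","properties":{"commands":{"type":"array"},"fingers":{"type":"number"}},"required":["commands"]}

```bash
mkdir -p pics; ls; python3 - <<'E'
from bench import robot
import cv2,numpy as np
print(robot.get_obs())
for n in ["scene","side","wrist"]:
    ci=robot.camera_info(n)
    p,d=robot.snapshot(n)
    cv2.imwrite(f"pics/{n}0.png",p[:,:,::-1]); np.savez(f"{n}0.npz",p=p,d=d,**ci)
    print(n,ci)
E
```

```text
pics
{'time': 0.0, 'joint_positions': array([-1.30407312e+00,  8.79208694e-02,  1.37224560e+00, -1.06295721e-05,
        1.68356934e+00, -1.03089638e-01]), 'qvel': array([-4.53170602e-04, -4.41470872e-04,  8.49932847e-05,  6.77652463e-04,
        1.25544468e-03,  2.61303172e-04]), 'joint_torque': array([ 1.52938833e-04, -3.40173090e+01, -3.02429938e+01,  7.16533419e-02,
        3.28387355e-02, -1.61808098e-04]), 'tool_pos': array([ 0.19865131, -0.51231014,  0.21232719]), 'ee_rot': array([-1.57058629,  0.00213286, -1.20098445]), 'wrist_force': array([ 0.52282679,  0.43539107, -0.34500574]), 'wrist_torque': array([ 0.02787539, -0.03795215, -0.04393931]), 'width': 0.09383604207534203}
scene {'fx': 571.7079932606514, 'fy': 571.7079932606514, 'cx': 326.01901070771225, 'cy': 245.55472000162723, 'R': array([[ 0.45933324,  0.88825953, -0.0028266 ],
       [ 0.73969895, -0.38426812, -0.55243414],
       [-0.49179106,  0.25166053, -0.83355176]]), 't': array([-0.26403918, -0.35306872,  1.94475621])}
side {'fx': 585.6058513836313, 'fy': 585.6058513836313, 'cx': 311.0213095540137, 'cy': 241.24919988638948, 'R': array([[-0.98837638, -0.15155721, -0.01193953],
       [-0.09043492,  0.64926057, -0.75517034],
       [ 0.12220338, -0.74531277, -0.65541987]]), 't': array([0.56518437, 0.11887518, 1.57297153])}
wrist {'fx': 371.64829954431775, 'fy': 371.64829954431775, 'cx': 314.0963404572449, 'cy': 241.84506144362547, 'R': array([[ 0.36265134, -0.93192398, -0.00130577],
       [-0.9016528 , -0.35122507,  0.25231565],
       [-0.23559762, -0.09032526, -0.9676441 ]]), 't': array([-0.55011064, -0.02681109,  0.39079116])}
```

View pics/scene0.png

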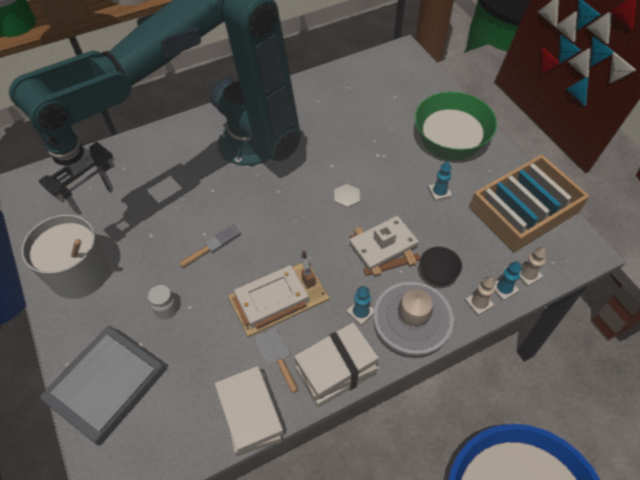

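View pics/side0.png

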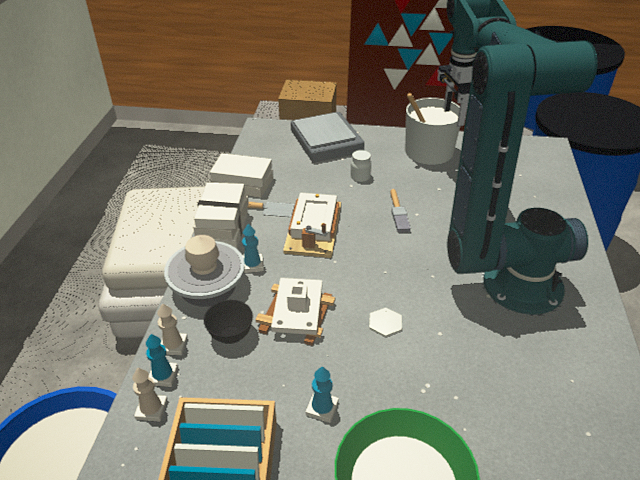

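View pics/wrist0.png

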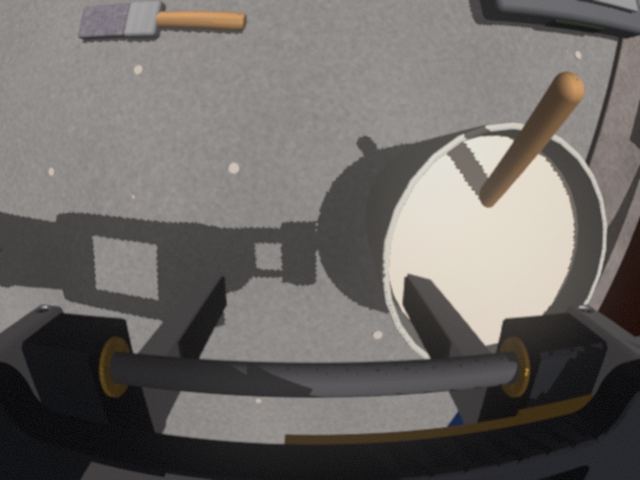

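```bash
cat > h.py <<'E'
import numpy as np,cv2
def load(n): return np.load(n+".npz")
def pts(z):
    d=z['d'];v,u=np.mgrid[0:480,0:640]
    X=np.stack([(u-z['cx'])/z['fx']*d,(v-z['cy'])/z['fy']*d,d],-1)
    return (X-z['t'])@z['R']   # R^T (X-t)
def proj(z,P):
    c=np.asarray(P)@z['R'].T+z['t']; return np.stack([c[...,0]/c[...,2]*z['fx']+z['cx'],c[...,1]/c[...,2]*z['fy']+z['cy']],-1)
E
python3 - <<'E'
from h import *
a=load('scene0')['p'];b=load('side0')['p']
c1=cv2.resize(a[200:340,220:440],(800,509),interpolation=cv2.INTER_CUBIC)
c2=cv2.resize(b[180:350,240:350],(388,600),interpolation=cv2.INTER_CUBIC)
cv2.imwrite('pics/c1.png',c1[:,:,::-1]);cv2.imwrite('pics/c2.png',c2[:,:,::-1])
for n,box in(('scene0',(210,280,340,430)),('side0',(270,345,260,340)),('scene0',(255,335,225,335)),('side0',(185,260,280,345))):
    z=load(n);P=pts(z);r=P[box[0]:box[1],box[2]:box[3]].reshape(-1,3)
    h=np.histogram(r[:,2],bins=np.arange(-.01,.14,.004));print(n,[(round(e,3),int(c)) for e,c in zip(h[1],h[0])])
E
```

```text
scene0 [(np.float64(-0.01), 442), (np.float64(-0.006), 1321), (np.float64(-0.002), 1265), (np.float64(0.002), 397), (np.float64(0.006), 168), (np.float64(0.01), 139), (np.float64(0.014), 82), (np.float64(0.018), 111), (np.float64(0.022), 159), (np.float64(0.026), 84), (np.float64(0.03), 101), (np.float64(0.034), 321), (np.float64(0.038), 619), (np.float64(0.042), 469), (np.float64(0.046), 110), (np.float64(0.05), 43), (np.float64(0.054), 43), (np.float64(0.058), 48), (np.float64(0.062), 48), (np.float64(0.066), 31), (np.float64(0.07), 30), (np.float64(0.074), 27), (np.float64(0.078), 54), (np.float64(0.082), 87), (np.float64(0.086), 39), (np.float64(0.09), 8), (np.float64(0.094), 0), (np.float64(0.098), 0), (np.float64(0.102), 0), (np.float64(0.106), 0), (np.float64(0.11), 0), (np.float64(0.114), 0), (np.float64(0.118), 0), (np.float64(0.122), 0), (np.float64(0.126), 0), (np.float64(0.13), 0), (np.float64(0.134), 0)]
side0 [(np.float64(-0.01), 33), (np.float64(-0.006), 674), (np.float64(-0.002), 1575), (np.float64(0.002), 501), (np.float64(0.006), 97), (np.float64(0.01), 250), (np.fl
[... 1918 characters left out ...]
(0.022), 47), (np.float64(0.026), 62), (np.float64(0.03), 103), (np.float64(0.034), 239), (np.float64(0.038), 298), (np.float64(0.042), 202), (np.float64(0.046), 422), (np.float64(0.05), 344), (np.float64(0.054), 68), (np.float64(0.058), 20), (np.float64(0.062), 26), (np.float64(0.066), 23), (np.float64(0.07), 25), (np.float64(0.074), 57), (np.float64(0.078), 28), (np.float64(0.082), 12), (np.float64(0.086), 4), (np.float64(0.09), 5), (np.float64(0.094), 5), (np.float64(0.098), 4), (np.float64(0.102), 8), (np.float64(0.106), 3), (np.float64(0.11), 0), (np.float64(0.114), 0), (np.float64(0.118), 0), (np.float64(0.122), 0), (np.float64(0.126), 0), (np.float64(0.13), 0), (np.float64(0.134), 0)]
```

View pics/c1.png

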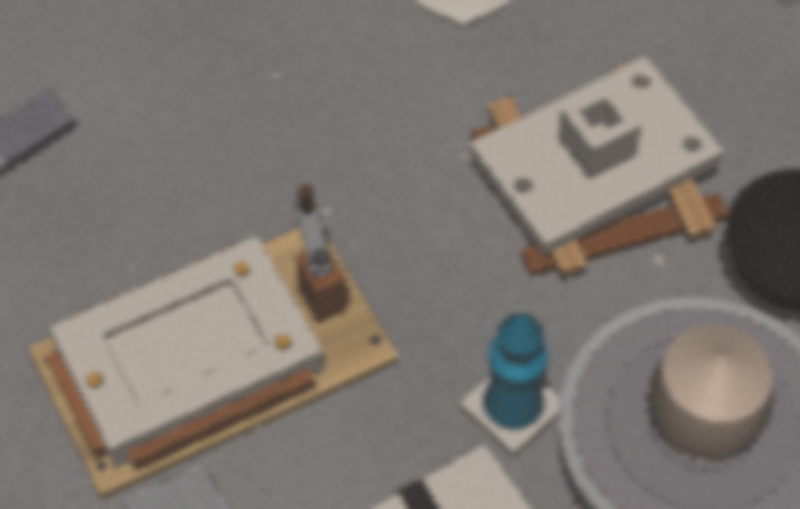

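View pics/c2.png

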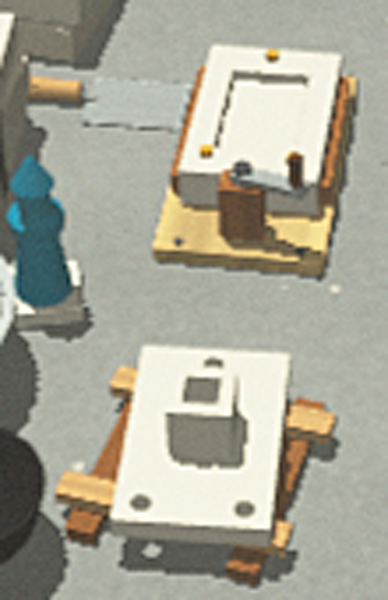

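```bash
cat >> h.py <<'E'
def ray(z,uv,h):
    uv=np.atleast_2d(uv).astype(float)
    d=np.stack([(uv[:,0]-z['cx'])/z['fx'],(uv[:,1]-z['cy'])/z['fy'],np.ones(len(uv))],-1)@z['R']
    C=-z['R'].T@z['t']; s=(h-C[2])/d[:,2]; return (C+s[:,None]*d)[:,:2]
E
python3 - <<'E'
from h import *
for n,ob in(('scene0',dict(cov=(210,285,340,425,.043),mou=(255,335,225,330,.05))),('side0',dict(cov=(268,345,255,340,.043),mou=(185,250,280,345,.05)))):
    z=load(n);P=pts(z);g=cv2.cvtColor(z['p'],cv2.COLOR_RGB2HSV).astype(int)
    for k,(a,b,c,d,h) in ob.items():
        s=g[a:b,c:d];pp=P[a:b,c:d]
        m=(s[...,1]<70)&(s[...,2]>(135 if n=='scene0' else 190))&(abs(pp[...,2]-h)<.02)
        lab=cv2.connectedComponentsWithStats(m.astype(np.uint8))
        i=1+np.argmax(lab[2][1:,4]);m=lab[1]==i
        v,u=np.nonzero(m);W=ray(z,np.stack([u+c,v+a],-1),h)
        r=cv2.minAreaRect((W*1000).astype(np.float32));print(n,k,m.sum(),r, 'medz',np.median(pp[m][:,2]))
        vis=z['p'].copy();vis[a:b,c:d][m]=[255,0,0];cv2.imwrite(f'pics/m_{n}_{k}.png',cv2.resize(vis[a:b,c:d],None,fx=4,fy=4)[:,:,::-1])
        # brass
        q=(s[...,1]>110)&(s[...,0]>10)&(s[...,0]<30)&(pp[...,2]>.035)
        l=cv2.connectedComponentsWithStats(q.astype(np.uint8))
        for j in range(1,l[0]):
            if l[2][j,4]>4: print('   brass',l[2][j,4],l[3][j]+[c,a],ray(z,l[3][j]+[c,a],.054))
E
```

```text
scene0 cov 1380 ((582.6075439453125, 185.45489501953125), (113.78800964355469, 170.9430389404297), 3.3777015209198) medz 0.04083138033652101
scene0 mou 2280 ((595.55029296875, -181.68089294433594), (114.85504150390625, 176.76254272460938), 0.31506747007369995) medz 0.045607722887783225
   brass 5 [302.4 271.2] [[ 0.5757699  -0.07462759]]
   brass 6 [286.  273.5] [[ 0.56141121 -0.11848954]]
   brass 24 [309.5   276.875] [[ 0.60135895 -0.06518879]]
   brass 6 [245.5 304. ] [[ 0.59766239 -0.25603139]]
   brass 9 [283.22222222 312.22222222] [[ 0.66691749 -0.17617059]]
side0 cov 1513 ((578.1146240234375, 185.1968231201172), (111.2811050415039, 170.4241180419922), 2.96258807182312) medz 0.04257773867760277
side0 mou 1188 ((590.2577514648438, -181.75462341308594), (114.40386962890625, 174.03321838378906), 0.29134273529052734) medz 0.0474871264678455
   brass 8 [316.875 194.875] [[ 0.59244664 -0.25754385]]
   brass 9 [336.33333333 208.11111111] [[ 0.52524352 -0.19970159]]
   brass 24 [334.83333333 218.41666667] [[ 0.52372006 -0.15023888]]
   brass 9 [298. 222.] [[ 0.62774976 -0.1190665 ]]
   brass 5 [322.4 224. ] [[ 0.5562155  -0.11969679]]
   brass 14 [332.71428571 229.21428571] [[ 0.52374296 -0.10039664]]
   brass 34 [306.52941176 232.29411765] [[ 0.59585935 -0.07656131]]
   brass 27 [304.7037037  238.37037037] [[ 0.59677231 -0.04963495]]
```

Request:
{"api": "step_arm", "payload": {"commands": [{"xyz":[0.394,0.243,0.036],"twist":[0,0,68.8]},{"xyz":[0.394,0.243,0.036],"twist":[0,0,68.8]},{"xyz":[0.394,0.243,0.036],"twist":[0,0,68.8]},{"xyz":[0.394,0.243,0.036],"twist":[0,0,68.8]},{"xyz":[0.394,0.243,0.036],"twist":[0,0,68.8]},{"xyz":[0.394,0.243,0.036],"twist":[0,0,68.8]},{"xyz":[0.394,0.243,0.036],"twist":[0,0,68.8]},{"xyz":[0.394,0.243,0.036],"twist":[0,0,68.8]},{"xyz":[0.394,0.243,0.036],"twist":[0,0,68.8]},{"xyz":[0.394,0.243,0.036],"twist":[0,0,68.8]},{"xyz":[0.394,0.243,0.036],"twist":[0,0,68.8]},{"xyz":[0.394,0.243,0.036],"twist":[0,0,68.8]}]}}

```text
time: 1.15
tool_pos: [0.5974, -0.2651, 0.2481]
ee_rot: [-1.568, -0.001, 0.007]
wrist_force: [-0.1, 1.1, -0.4]
width: 0.0941
```

Request:
{"api": "step_arm", "payload": {"commands": [{"xyz":[0,0,0],"twist":[0,0,0]},{"xyz":[0,0,0],"twist":[0,0,0]},{"xyz":[0,0,0],"twist":[0,0,0]}]}}

```text
time: 1.4
tool_pos: [0.5916, -0.2709, 0.2493]
ee_rot: [-1.571, 0.001, -0.002]
wrist_force: [-0.2, -0.2, 0.4]
width: 0.0939
```

```bash
cat > snap.py <<'E'
import sys
from bench import robot
import cv2,numpy as np
o=robot.get_obs()
print({k:np.round(o[k],4).tolist() for k in('time','tool_pos','ee_rot','wrist_force','wrist_torque','joint_positions','width')})
for a in sys.argv[1:]:
    n=a.rstrip('0123456789')
    ci=robot.camera_info(n); p,d=robot.snapshot(n)
    cv2.imwrite(f"pics/{a}.png",p[:,:,::-1]); np.savez(f"{a}.npz",p=p,d=d,**ci)
E
python3 snap.py wrist1
```

```text
{'time': 1.4, 'tool_pos': [0.5916, -0.2709, 0.2493], 'ee_rot': [-1.571, 0.001, -0.0019], 'wrist_force': [-0.1704, -0.2149, 0.3744], 'wrist_torque': [-0.0458, -0.0927, -0.0378], 'joint_positions': [-0.5161, 0.3142, 1.0336, -0.0007, 1.7945, -0.5144], 'width': 0.0939}
```

View pics/wrist1.png

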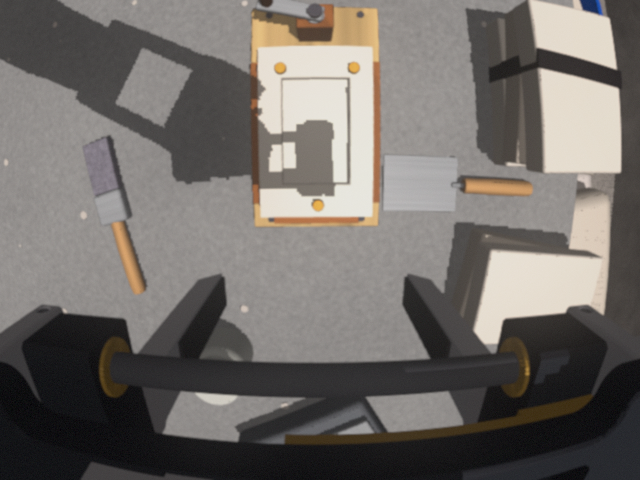

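```bash
cat >> h.py <<'E'
def wray(z,uv,h):
    uv=np.atleast_2d(uv).astype(float);x=uv-[z['cx'],z['cy']];r=np.linalg.norm(x,axis=1)+1e-9;th=r/z['fx']
    d=np.stack([x[:,0]/r*np.sin(th),x[:,1]/r*np.sin(th),np.cos(th)],-1)@z['R']
    C=-z['R'].T@z['t']; s=(h-C[2])/d[:,2]; return (C+s[:,None]*d)[:,:2]
def rect(z,x0,x1,y0,y1,h,res=.0005):
    # orthophoto: x right, y up
    xs=np.arange(x0,x1,res);ys=np.arange(y1,y0,-res);X,Y=np.meshgrid(xs,ys)
    c=np.stack([X,Y,np.full_like(X,h)],-1)@z['R'].T+z['t']
    rr=np.hypot(c[...,0],c[...,1]);th=np.arctan2(rr,c[...,2])*z['fx']/np.maximum(rr,1e-9)
    return cv2.remap(z['p'],(c[...,0]*th+z['cx']).astype(np.float32),(c[...,1]*th+z['cy']).astype(np.float32),cv2.INTER_LINEAR)
E
python3 - <<'E'
from h import *
z=load('wrist1')
for nm,h in(('face',.05),('dow',.056)):
    o=rect(z,.50,.70,-.30,-.02,h);cv2.imwrite(f'pics/o_{nm}.png',cv2.resize(o,None,fx=1,fy=1)[:,:,::-1])
g=cv2.cvtColor(z['p'],cv2.COLOR_RGB2HSV).astype(int)
q=(g[...,1]>120)&(g[...,0]>8)&(g[...,0]<30);q[:,:260]=0;q[:,372:]=0;q[:55]=0;q[216:]=0
l=cv2.connectedComponentsWithStats(q.astype(np.uint8))
for j in range(1,l[0]):
    if l[2][j,4]>20: print('brass',l[2][j],l[3][j],wray(z,l[3][j],.056))
E
```

```text
brass [275  63  10  10  82] [279.68292683  67.59756098] [[ 0.55873797 -0.11887196]]
brass [349  63  10  10  82] [353.5         67.24390244] [[ 0.63044427 -0.11838804]]
brass [313 200  10  11  85] [317.55294118 204.76470588] [[ 0.59550538 -0.25574872]]
```

View pics/o_face.png

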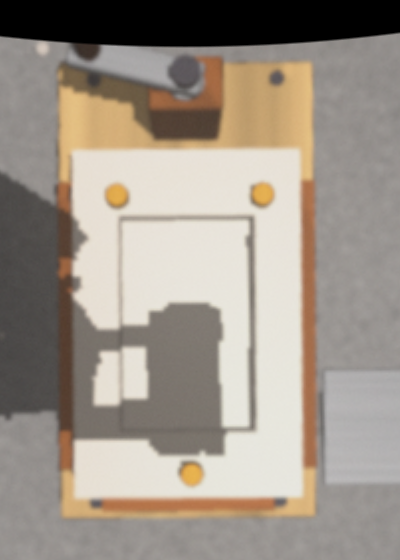

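Request:
{"api": "step_arm", "payload": {"commands": [{"xyz":[-0.008,0.366,-0.007],"twist":[0,0,3.2]},{"xyz":[-0.008,0.366,-0.007],"twist":[0,0,3.2]},{"xyz":[-0.008,0.366,-0.007],"twist":[0,0,3.2]},{"xyz":[-0.008,0.366,-0.007],"twist":[0,0,3.2]},{"xyz":[-0.008,0.366,-0.007],"twist":[0,0,3.2]},{"xyz":[-0.008,0.366,-0.007],"twist":[0,0,3.2]},{"xyz":[-0.008,0.366,-0.007],"twist":[0,0,3.2]},{"xyz":[-0.008,0.366,-0.007],"twist":[0,0,3.2]},{"xyz":[-0.008,0.366,-0.007],"twist":[0,0,3.2]},{"xyz":[-0.008,0.366,-0.007],"twist":[0,0,3.2]},{"xyz":[-0.008,0.366,-0.007],"twist":[0,0,3.2]},{"xyz":[-0.008,0.366,-0.007],"twist":[0,0,3.2]}]}}

```text
time: 2.45
tool_pos: [0.5846, 0.0945, 0.2428]
ee_rot: [-1.572, -0.001, 0.054]
wrist_force: [0.5, -0.4, 0.9]
width: 0.0938
```

```bash
python3 snap.py wrist2; python3 - <<'E'
from h import *
z=load('wrist2')
o=rect(z,.48,.68,.05,.33,.043);cv2.imwrite('pics/o_cov.png',o[:,:,::-1])
o=rect(z,.48,.68,.05,.33,.087);cv2.imwrite('pics/o_gate.png',o[:,:,::-1])
E
```

```text
{'time': 2.45, 'tool_pos': [0.5846, 0.0945, 0.2428], 'ee_rot': [-1.5717, -0.0005, 0.0539], 'wrist_force': [0.5075, -0.3785, 0.902], 'wrist_torque': [-0.0884, -0.0661, 0.0072], 'joint_positions': [0.0651, 0.1781, 1.2116, -0.001, 1.7514, 0.0111], 'width': 0.0938}
```

View pics/wrist2.png

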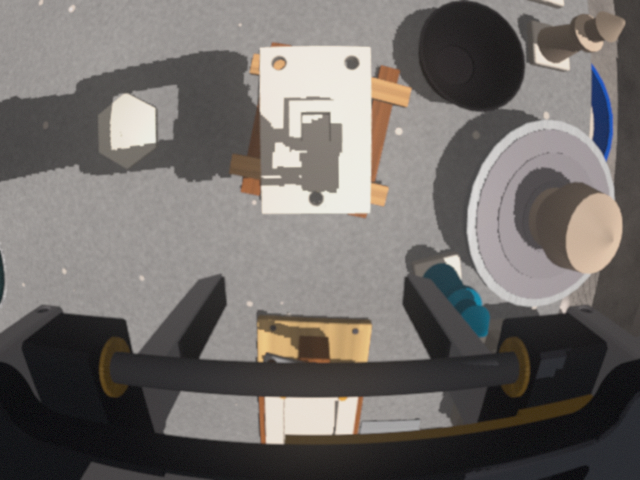

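View pics/o_cov.png

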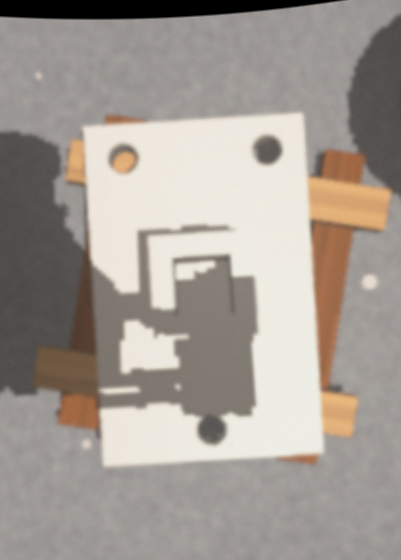

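View pics/o_gate.png

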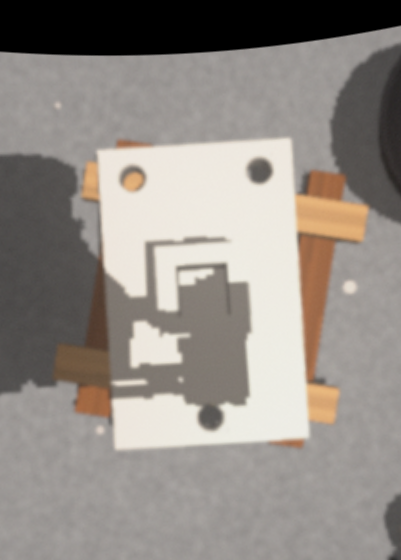

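Request:
{"api": "step_arm", "payload": {"commands": [{"xyz":[-0.0035,0.0895,-0.12],"twist":[0,0,0.4]},{"xyz":[-0.0035,0.0895,-0.12],"twist":[0,0,0.4]},{"xyz":[-0.0035,0.0895,-0.12],"twist":[0,0,0.4]},{"xyz":[-0.0035,0.0895,-0.12],"twist":[0,0,0.4]},{"xyz":[-0.0035,0.0895,-0.12],"twist":[0,0,0.4]},{"xyz":[-0.0035,0.0895,-0.12],"twist":[0,0,0.4]},{"xyz":[-0.0035,0.0895,-0.12],"twist":[0,0,0.4]},{"xyz":[-0.0035,0.0895,-0.12],"twist":[0,0,0.4]}]}}

```text
time: 3.17
tool_pos: [0.5832, 0.1841, 0.1256]
ee_rot: [-1.571, -0.005, 0.06]
wrist_force: [-0.2, 1.2, 0.3]
width: 0.094
```

```bash
python3 snap.py wrist3
```

```text
{'time': 3.1667, 'tool_pos': [0.5832, 0.1841, 0.1256], 'ee_rot': [-1.5706, -0.0051, 0.0602], 'wrist_force': [-0.1665, 1.2399, 0.2553], 'wrist_torque': [-0.054, -0.1501, 0.011], 'joint_positions': [0.2134, 0.2511, 1.3571, -0.0006, 1.5283, 0.1532], 'width': 0.094}
```

View pics/wrist3.png

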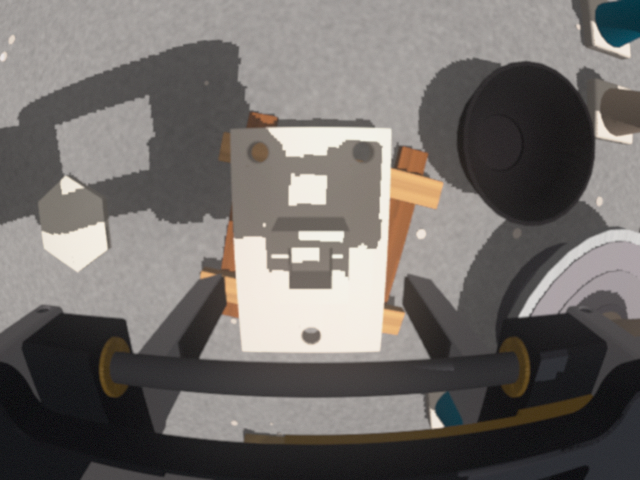

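Request:
{"api": "step_arm", "payload": {"commands": [{"xyz":[0,0,-0.02],"twist":[0,0,0]},{"xyz":[0,0,-0.04],"twist":[0,0,0]},{"xyz":[0,0,-0.052],"twist":[0,0,0]},{"xyz":[0,0,-0.06],"twist":[0,0,0]},{"xyz":[0,0,-0.065],"twist":[0,0,0]},{"xyz":[0,0,-0.067],"twist":[0,0,0]},{"xyz":[0,0,-0.067],"twist":[0,0,0]},{"xyz":[0,0,-0.067],"twist":[0,0,0]},{"xyz":[0,0,-0.067],"twist":[0,0,0]}]}}

```text
time: 3.97
tool_pos: [0.582, 0.1859, 0.0566]
ee_rot: [-1.57, -0.002, 0.063]
wrist_force: [-1.2, 1.1, -0.5]
width: 0.094
```

Request:
{"api": "step_arm", "payload": {"commands": [{"xyz":[0,0,0],"twist":[0,0,0]},{"xyz":[0,0,0],"twist":[0,0,0]},{"xyz":[0,0,0],"twist":[0,0,0]},{"xyz":[0,0,0],"twist":[0,0,0]},{"xyz":[0,0,0],"twist":[0,0,0]},{"xyz":[0,0,0],"twist":[0,0,0]},{"xyz":[0,0,0],"twist":[0,0,0]},{"xyz":[0,0,0],"twist":[0,0,0]}], "fingers": 255}}

```text
time: 4.63
tool_pos: [0.5811, 0.1857, 0.0555]
ee_rot: [-1.571, 0.0, 0.063]
wrist_force: [0.3, -0.7, 2.6]
width: 0.0459
```

```bash
python3 - <<'E'
from h import *
print(ray(load('scene0'),[[360,314],[440,192]],0), ray(load('side0'),[[250,265]],0))
E
```

```text
[[0.74343102 0.01879901]
 [0.48354715 0.4560911 ]] [[0.74186878 0.02308885]]
```

Request:
{"api": "step_arm", "payload": {"commands": [{"xyz":[0,0,0.004],"twist":[0,0,0]},{"xyz":[0,0,0.012],"twist":[0,0,0]},{"xyz":[0,0,0.03],"twist":[0,0,0]},{"xyz":[0,0,0.055],"twist":[0,0,0]},{"xyz":[0,0,0.08],"twist":[0,0,0]},{"xyz":[0,0,0.105],"twist":[0,0,0]},{"xyz":[0,0,0.125],"twist":[0,0,0]},{"xyz":[0,0,0.134],"twist":[0,0,0]},{"xyz":[0,0,0.134],"twist":[0,0,0]},{"xyz":[0,0,0.134],"twist":[0,0,0]}]}}

```text
time: 5.47
tool_pos: [0.581, 0.1856, 0.1887]
ee_rot: [-1.571, 0.001, 0.063]
wrist_force: [-0.3, -0.5, -6.3]
width: 0.0459
```

Request:
{"api": "step_arm", "payload": {"commands": [{"xyz":[0.0005,-0.015,0],"twist":[0,0,0]},{"xyz":[0.0015,-0.043,0],"twist":[0,0,-0.3]},{"xyz":[0.003,-0.079,0],"twist":[0,0,-0.6]},{"xyz":[0.0045,-0.119,0],"twist":[0,0,-1]},{"xyz":[0.006,-0.16,0],"twist":[0,0,-1.4]},{"xyz":[0.0075,-0.2,0],"twist":[0,0,-1.8]},{"xyz":[0.009,-0.241,0],"twist":[0,0,-2.2]},{"xyz":[0.0105,-0.281,0],"twist":[0,0,-2.5]},{"xyz":[0.0115,-0.317,0],"twist":[0,0,-2.8]},{"xyz":[0.0125,-0.346,0],"twist":[0,0,-3]},{"xyz":[0.013,-0.363,0],"twist":[0,0,-3.2]},{"xyz":[0.0135,-0.371,0],"twist":[0,0,-3.2]}]}}

```text
time: 6.47
tool_pos: [0.5928, -0.1891, 0.1863]
ee_rot: [-1.57, 0.005, 0.002]
wrist_force: [-0.0, 0.2, -7.0]
width: 0.046
```

Request:
{"api": "step_arm", "payload": {"commands": [{"xyz":[0,0,-0.008],"twist":[0,0,0]},{"xyz":[0,0,-0.024],"twist":[0,0,0]},{"xyz":[0,0,-0.042],"twist":[0,0,0]},{"xyz":[0,0,-0.06],"twist":[0,0,0]},{"xyz":[0,0,-0.072],"twist":[0,0,0]},{"xyz":[0,0,-0.08],"twist":[0,0,0]},{"xyz":[0,0,-0.084],"twist":[0,0,0]},{"xyz":[0,0,-0.085],"twist":[0,0,0]},{"xyz":[0,0,-0.085],"twist":[0,0,0]},{"xyz":[0,0,-0.085],"twist":[0,0,0]}]}}

```text
time: 7.3
tool_pos: [0.5956, -0.1855, 0.1058]
ee_rot: [-1.572, -0.002, 0.007]
wrist_force: [-0.5, -0.3, -4.7]
width: 0.0457
```

```bash
python3 snap.py wrist4 scene4 side4; python3 - <<'E'
from h import *
for n,b in(('scene4',(200,340,200,350)),('side4',(170,290,250,370))):
    p=load(n)['p'];cv2.imwrite(f'pics/c_{n}.png',cv2.resize(p[b[0]:b[1],b[2]:b[3]],None,fx=4,fy=4,interpolation=cv2.INTER_CUBIC)[:,:,::-1])
E
```

```text
{'time': 7.3, 'tool_pos': [0.5956, -0.1855, 0.1058], 'ee_rot': [-1.5717, -0.0023, 0.007], 'wrist_force': [-0.5047, -0.3208, -4.7149], 'wrist_torque': [-0.0926, -0.0211, 0.0002], 'joint_positions': [-0.3928, 0.2903, 1.3483, 0.0001, 1.5005, -0.3998], 'width': 0.0457}
```

View pics/wrist4.png

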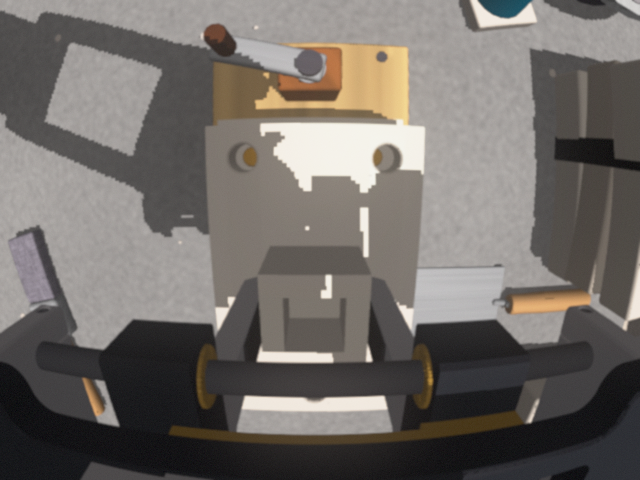

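View pics/c_side4.png

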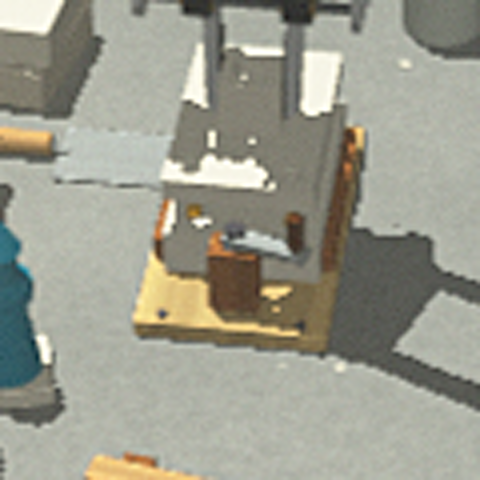

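```bash
python3 - <<'E'
from h import *
z=load('wrist4')
p=z['p'][125:190,215:420];cv2.imwrite('pics/c4.png',cv2.resize(p,None,fx=3.9,fy=3.9,interpolation=cv2.INTER_CUBIC)[:,:,::-1])
o=rect(z,.53,.66,-.14,-.095,.0933,.0002);cv2.imwrite('pics/o4.png',o[:,:,::-1])
o=rect(z,.53,.66,-.14,-.095,.056,.0002);cv2.imwrite('pics/o4d.png',o[:,:,::-1])
E
```

```text
(no output)
```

View pics/o4.png

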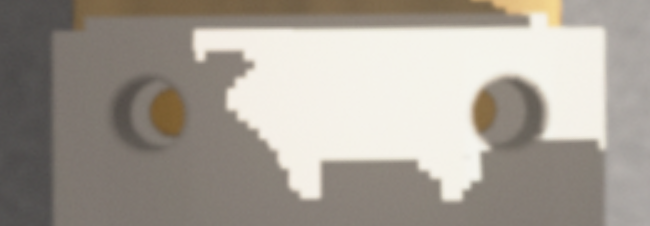

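View pics/o4d.png

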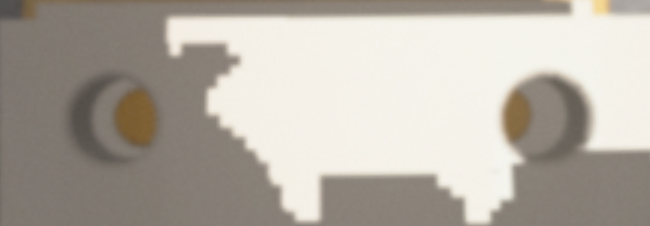

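Request:
{"api": "step_arm", "payload": {"commands": [{"xyz":[-0.001,-0.0008,-0.002],"twist":[0,0,0.2]},{"xyz":[-0.001,-0.0008,-0.004],"twist":[0,0,0.2]},{"xyz":[-0.001,-0.0008,-0.006],"twist":[0,0,0.2]},{"xyz":[-0.001,-0.0008,-0.008],"twist":[0,0,0.2]},{"xyz":[-0.001,-0.0008,-0.01],"twist":[0,0,0.2]},{"xyz":[-0.001,-0.0008,-0.012],"twist":[0,0,0.2]},{"xyz":[-0.001,-0.0008,-0.012],"twist":[0,0,0.2]},{"xyz":[-0.001,-0.0008,-0.012],"twist":[0,0,0.2]},{"xyz":[-0.001,-0.0008,-0.012],"twist":[0,0,0.2]}]}}

```text
time: 8.2
tool_pos: [0.5938, -0.1862, 0.0925]
ee_rot: [-1.571, -0.0, 0.01]
wrist_force: [-0.4, 0.6, -5.7]
width: 0.0458
```

```bash
python3 snap.py wrist5; python3 - <<'E'
from h import *
z=load('wrist5')
o=rect(z,.53,.66,-.14,-.095,.081,.0002);cv2.imwrite('pics/o5.png',o[:,:,::-1])
o=rect(z,.53,.66,-.14,-.095,.056,.0002);cv2.imwrite('pics/o5d.png',o[:,:,::-1])
E
```

```text
{'time': 8.2, 'tool_pos': [0.5938, -0.1862, 0.0925], 'ee_rot': [-1.5708, -0.0002, 0.0103], 'wrist_force': [-0.3936, 0.6382, -5.7413], 'wrist_torque': [-0.0268, -0.1018, 0.0075], 'joint_positions': [-0.3949, 0.2971, 1.3669, 0.0001, 1.4774, -0.4051], 'width': 0.0458}
```

View pics/o5.png

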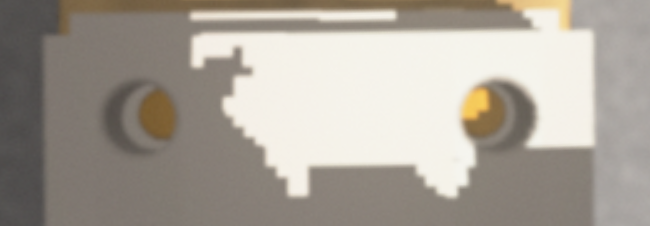

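View pics/o5d.png

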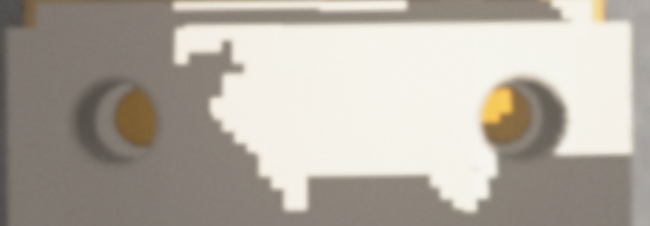

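Request:
{"api": "step_arm", "payload": {"commands": [{"xyz":[0.0004,-0.0002,-0.0008],"twist":[0,0,0]},{"xyz":[0.0004,-0.0002,-0.0016],"twist":[0,0,0]},{"xyz":[0.0004,-0.0002,-0.0024],"twist":[0,0,0]},{"xyz":[0.0004,-0.0002,-0.0032],"twist":[0,0,0]},{"xyz":[0.0004,-0.0002,-0.004],"twist":[0,0,0]},{"xyz":[0.0004,-0.0002,-0.0048],"twist":[0,0,0]},{"xyz":[0.0004,-0.0002,-0.0056],"twist":[0,0,0]},{"xyz":[0.0004,-0.0002,-0.0064],"twist":[0,0,0]},{"xyz":[0.0004,-0.0002,-0.007],"twist":[0,0,0]},{"xyz":[0.0004,-0.0002,-0.0075],"twist":[0,0,0]},{"xyz":[0.0004,-0.0002,-0.0075],"twist":[0,0,0]}]}}

```text
time: 9.17
tool_pos: [0.5941, -0.1863, 0.0848]
ee_rot: [-1.571, 0.0, 0.01]
wrist_force: [-0.0, 0.2, -5.6]
width: 0.0457
```

Request:
{"api": "step_arm", "payload": {"commands": [{"xyz":[0,0,-0.0006],"twist":[0,0,0]},{"xyz":[0,0,-0.0012],"twist":[0,0,0]},{"xyz":[0,0,-0.0018],"twist":[0,0,0]},{"xyz":[0,0,-0.0024],"twist":[0,0,0]},{"xyz":[0,0,-0.003],"twist":[0,0,0]},{"xyz":[0,0,-0.0034],"twist":[0,0,0]},{"xyz":[0,0,-0.0034],"twist":[0,0,0]}]}}

```text
time: 9.75
tool_pos: [0.5941, -0.1863, 0.0814]
ee_rot: [-1.571, 0.0, 0.01]
wrist_force: [0.7, -0.3, -6.3]
width: 0.0461
```

Request:
{"api": "step_arm", "payload": {"commands": [{"xyz":[0,0,-0.0004],"twist":[0,0,0]},{"xyz":[0,0,-0.0008],"twist":[0,0,0]},{"xyz":[0,0,-0.0012],"twist":[0,0,0]},{"xyz":[0,0,-0.0012],"twist":[0,0,0]}]}}

```text
time: 10.08
tool_pos: [0.5942, -0.1864, 0.0805]
ee_rot: [-1.571, -0.0, 0.01]
wrist_force: [0.3, -0.6, -4.6]
width: 0.0459
```

Request:
{"api": "step_arm", "payload": {"commands": [{"xyz":[0,0,-0.0003],"twist":[0,0,0]},{"xyz":[0,0,-0.0006],"twist":[0,0,0]},{"xyz":[0,0,-0.0006],"twist":[0,0,0]},{"xyz":[0,0,-0.0006],"twist":[0,0,0]}]}}

```text
time: 10.42
tool_pos: [0.5942, -0.1864, 0.0805]
ee_rot: [-1.571, -0.0, 0.01]
wrist_force: [-0.5, -0.5, -1.3]
width: 0.0459
```

```bash
python3 snap.py wrist6 side6;python3 - <<'E'
from h import *
p=load('side6')['p'];cv2.imwrite('pics/c_side6.png',cv2.resize(p[170:260,260:360],None,fx=6,fy=6,interpolation=cv2.INTER_CUBIC)[:,:,::-1])
E
```

```text
{'time': 10.4167, 'tool_pos': [0.5942, -0.1864, 0.0805], 'ee_rot': [-1.571, -0.0004, 0.0103], 'wrist_force': [-0.4873, -0.5455, -1.2605], 'wrist_torque': [0.0336, 0.3447, -0.0371], 'joint_positions': [-0.3949, 0.3058, 1.3806, -0.0, 1.4548, -0.4052], 'width': 0.0459}
```

View pics/wrist6.png

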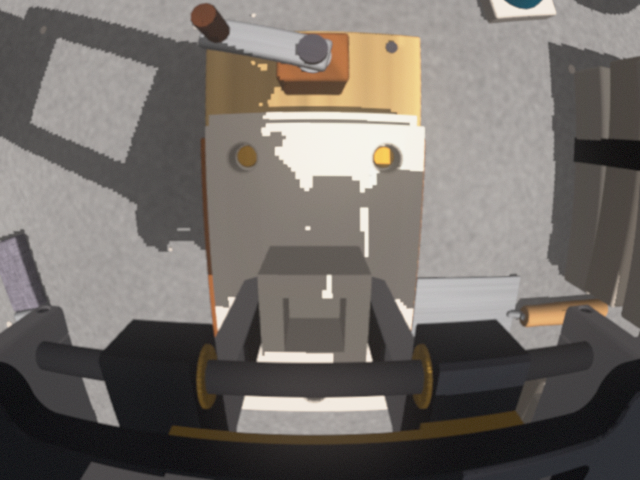

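View pics/c_side6.png

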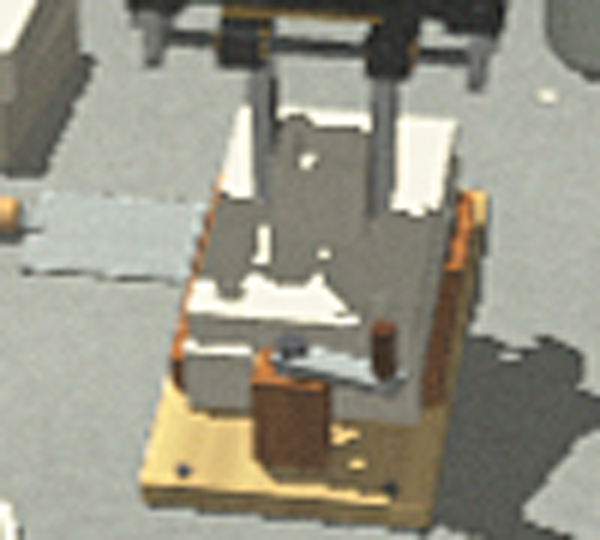

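Request:
{"api": "step_arm", "payload": {"commands": [{"xyz":[0,0,-0.0003],"twist":[0,0,0]},{"xyz":[0,0,-0.0006],"twist":[0,0,0]},{"xyz":[0,0,-0.0006],"twist":[0,0,0]},{"xyz":[0,0,-0.0006],"twist":[0,0,0]}]}}

```text
time: 10.85
tool_pos: [0.5942, -0.1864, 0.0804]
ee_rot: [-1.571, -0.001, 0.01]
wrist_force: [-2.7, 1.9, 6.0]
width: 0.0457
```

```bash
python3 snap.py
```

```text
{'time': 10.85, 'tool_pos': [0.5942, -0.1864, 0.0804], 'ee_rot': [-1.5712, -0.0006, 0.0103], 'wrist_force': [-2.6716, 1.8842, 6.0365], 'wrist_torque': [0.3124, 1.1137, -0.0073], 'joint_positions': [-0.3948, 0.3057, 1.3808, -0.0001, 1.4544, -0.4052], 'width': 0.0457}
```

Request:
{"api": "step_arm", "payload": {"commands": [{"xyz":[0,0,0.0006],"twist":[0,0,0]},{"xyz":[0,0,0.0006],"twist":[0,0,0]}]}}

```text
time: 11.02
tool_pos: [0.5943, -0.1864, 0.0804]
ee_rot: [-1.571, -0.0, 0.01]
wrist_force: [-2.6, 2.3, 5.1]
width: 0.0461
```

Request:
{"api": "step_arm", "payload": {"commands": [{"xyz":[0,0,0],"twist":[0,0,0]},{"xyz":[0,0,0],"twist":[0,0,0]},{"xyz":[0,0,0],"twist":[0,0,0]},{"xyz":[0,0,0],"twist":[0,0,0]},{"xyz":[0,0,0],"twist":[0,0,0]},{"xyz":[0,0,0],"twist":[0,0,0]}], "fingers": 0}}

```text
time: 11.52
tool_pos: [0.5943, -0.1864, 0.0796]
ee_rot: [-1.571, -0.0, 0.01]
wrist_force: [-0.1, -0.9, 0.9]
width: 0.0824
```

Request:
{"api": "step_arm", "payload": {"commands": [{"xyz":[0,0,0.01],"twist":[0,0,0]},{"xyz":[0,0,0.03],"twist":[0,0,0]},{"xyz":[0,0,0.06],"twist":[0,0,0]},{"xyz":[0,0,0.09],"twist":[0,0,0]},{"xyz":[0,-0.04,0.12],"twist":[0,0,0]},{"xyz":[0,-0.07,0.15],"twist":[0,0,0]},{"xyz":[0,-0.09,0.17],"twist":[0,0,0]},{"xyz":[0,-0.09,0.17],"twist":[0,0,0]},{"xyz":[0,-0.09,0.17],"twist":[0,0,0]},{"xyz":[0,-0.09,0.17],"twist":[0,0,0]}]}}

```text
time: 12.35
tool_pos: [0.594, -0.2758, 0.2493]
ee_rot: [-1.57, 0.0, 0.01]
wrist_force: [0.0, 0.1, 0.7]
width: 0.0941
```

```bash
python3 snap.py wrist7 side7 scene7; python3 - <<'E'
from h import *
z=load('wrist7');o=rect(z,.50,.70,-.30,-.02,.07);cv2.imwrite('pics/o7.png',o[:,:,::-1])
o=rect(z,.50,.70,-.30,-.02,.078,.0005);cv2.imwrite('pics/o7b.png',o[:,:,::-1])
p=load('side7')['p'];cv2.imwrite('pics/c_side7.png',cv2.resize(p[170:260,260:360],None,fx=6,fy=6,interpolation=cv2.INTER_CUBIC)[:,:,::-1])
E
```

```text
{'time': 12.35, 'tool_pos': [0.594, -0.2758, 0.2493], 'ee_rot': [-1.5697, 0.0004, 0.0103], 'wrist_force': [0.0321, 0.1108, 0.7299], 'wrist_torque': [0.011, -0.0885, 0.0096], 'joint_positions': [-0.5216, 0.3244, 1.0206, 0.0008, 1.7975, -0.5317], 'width': 0.0941}
```

View pics/wrist7.png

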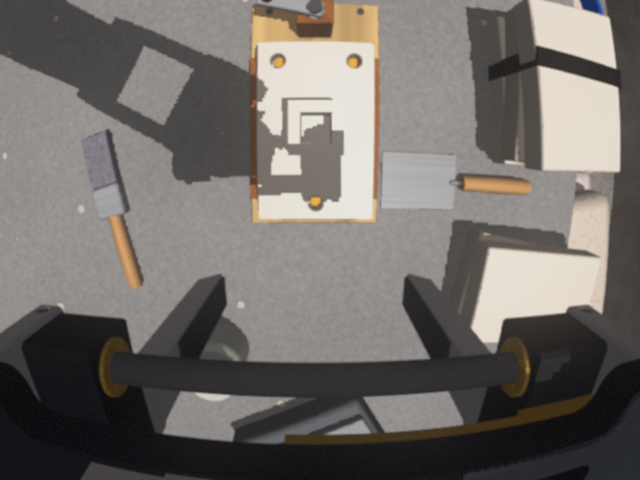

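View pics/o7.png

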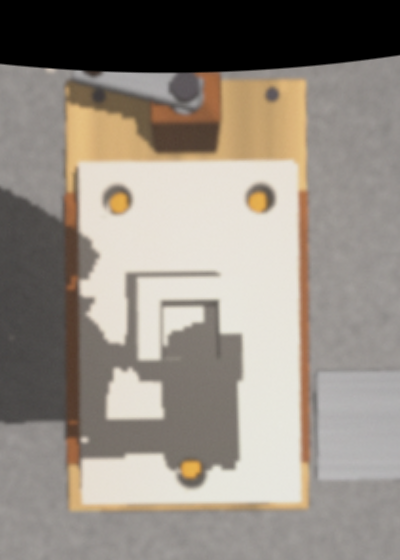

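View pics/c_side7.png

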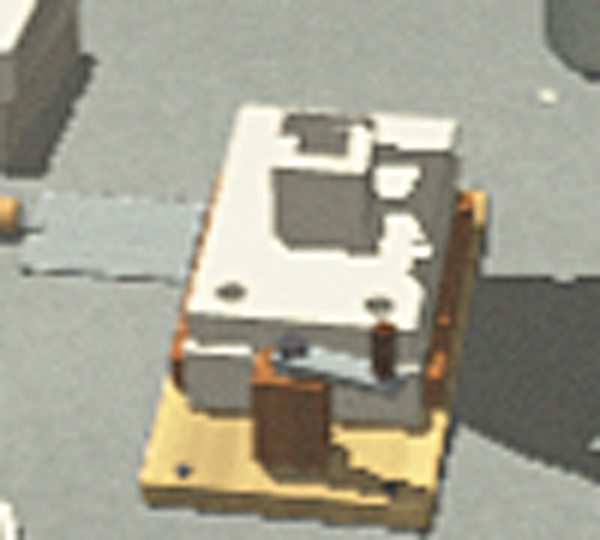

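```bash
python3 - <<'E'
from h import *
for n,top,base,piv in(('wrist6',(206,14),(219,34),(314,50)),('wrist4',(216,35),(229,51),(310,64))):
    z=load(n);print(n,'top',wray(z,top,.106),'base',wray(z,base,.078),'pivot',wray(z,piv,.08))
    b=z['p'][0:110,170:370];cv2.imwrite(f'pics/b_{n}.png',cv2.resize(b,None,fx=4,fy=4,interpolation=cv2.INTER_CUBIC)[:,:,::-1])
E
```

```text
wrist6 top [[ 0.54925719 -0.05683062]] base [[ 0.54786981 -0.05741183]] pivot [[ 0.59322015 -0.06776777]]
wrist4 top [[ 0.54889422 -0.05765991]] base [[ 0.54906955 -0.05880103]] pivot [[ 0.5929325  -0.06808582]]
```

View pics/b_wrist4.png

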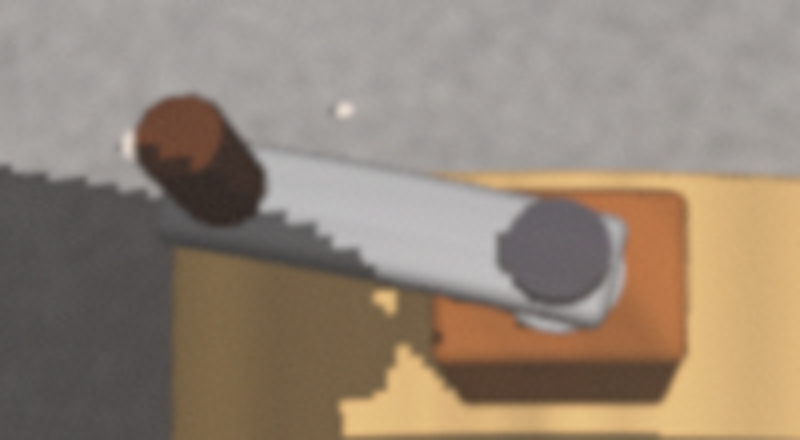

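Request:
{"api": "step_arm", "payload": {"commands": [{"xyz":[-0.045,0.219,0],"twist":[0,0,-104.3]},{"xyz":[-0.045,0.219,0],"twist":[0,0,-104.3]},{"xyz":[-0.045,0.219,0],"twist":[0,0,-104.3]},{"xyz":[-0.045,0.219,0],"twist":[0,0,-104.3]},{"xyz":[-0.045,0.219,0],"twist":[0,0,-104.3]},{"xyz":[-0.045,0.219,0],"twist":[0,0,-104.3]},{"xyz":[-0.045,0.219,0],"twist":[0,0,-104.3]},{"xyz":[-0.045,0.219,0],"twist":[0,0,-104.3]},{"xyz":[-0.045,0.219,0],"twist":[0,0,-104.3]},{"xyz":[-0.045,0.219,0],"twist":[0,0,-104.3]},{"xyz":[-0.045,0.219,0],"twist":[0,0,-104.3]},{"xyz":[-0.045,0.219,0],"twist":[0,0,-104.3]}], "fingers": 150}}

```text
time: 13.5
tool_pos: [0.5484, -0.056, 0.2485]
ee_rot: [-1.573, 0.001, -1.486]
wrist_force: [0.4, 0.5, 0.3]
width: 0.0387
```

Request:
{"api": "step_arm", "payload": {"commands": [{"xyz":[0,0,-0.02],"twist":[0,0,-6]},{"xyz":[0,0,-0.055],"twist":[0,0,-12]},{"xyz":[0,0,-0.08],"twist":[0,0,-18.4]},{"xyz":[0,0,-0.095],"twist":[0,0,-18.4]},{"xyz":[0,0,-0.095],"twist":[0,0,-18.4]},{"xyz":[0,0,-0.095],"twist":[0,0,-18.4]}]}}

```text
time: 14.0
tool_pos: [0.5479, -0.0563, 0.1532]
ee_rot: [-1.575, -0.0, -1.802]
wrist_force: [0.5, 0.3, 0.0]
width: 0.0387
```

```bash
python3 snap.py wrist8
```

```text
{'time': 14.0, 'tool_pos': [0.5479, -0.0563, 0.1532], 'ee_rot': [-1.5747, -0.0001, -1.8015], 'wrist_force': [0.501, 0.3206, 0.0056], 'wrist_torque': [0.0532, -0.043, 0.0012], 'joint_positions': [-0.2054, 0.1114, 1.464, 0.0, 1.57, 1.5962], 'width': 0.0387}
```

View pics/wrist8.png

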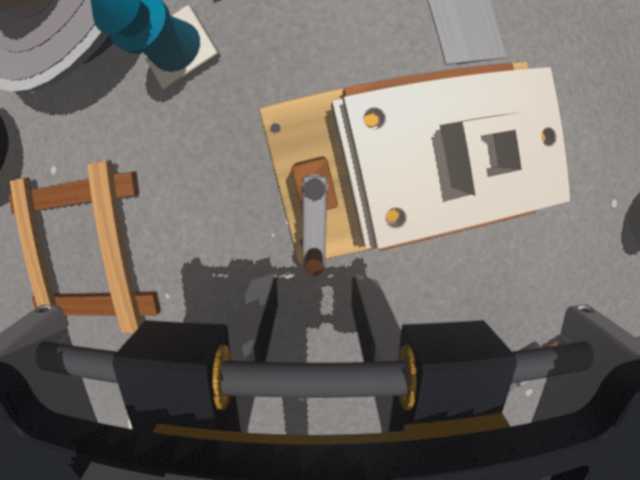

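```bash
python3 - <<'E'
from h import *
z=load('wrist8');print(wray(z,(314.5,187),.08),wray(z,(314,268),.106),wray(z,(314,257),.078))
b=z['p'][160:300,240:400];cv2.imwrite('pics/b8.png',cv2.resize(b,None,fx=4,fy=4,interpolation=cv2.INTER_CUBIC)[:,:,::-1])
E
```

```text
[[ 0.59355474 -0.06796924]] [[ 0.54750631 -0.05688101]] [[ 0.54605045 -0.05653208]]
```

View pics/b8.png

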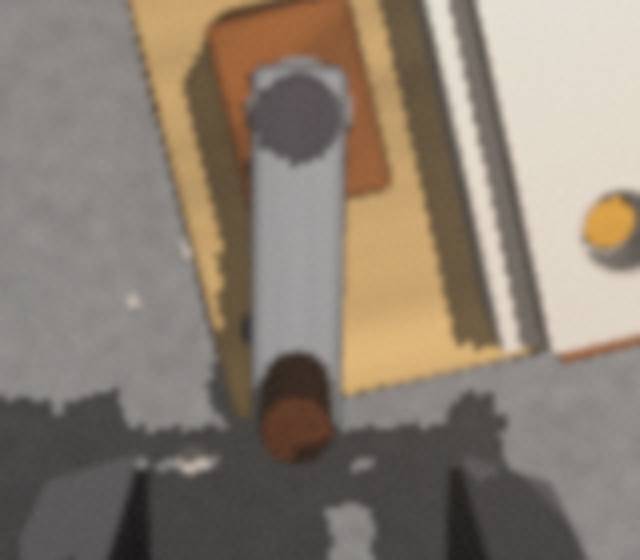

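Request:
{"api": "step_arm", "payload": {"commands": [{"xyz":[-0.0005,0.0003,-0.02],"twist":[0,0,0]},{"xyz":[-0.0005,0.0003,-0.04],"twist":[0,0,0]},{"xyz":[-0.0005,0.0003,-0.055],"twist":[0,0,0]},{"xyz":[-0.0005,0.0003,-0.062],"twist":[0,0,0]},{"xyz":[-0.0005,0.0003,-0.065],"twist":[0,0,0]},{"xyz":[-0.0005,0.0003,-0.065],"twist":[0,0,0]},{"xyz":[-0.0005,0.0003,-0.065],"twist":[0,0,0]},{"xyz":[-0.0005,0.0003,-0.065],"twist":[0,0,0]}]}}

```text
time: 14.72
tool_pos: [0.5498, -0.0572, 0.0915]
ee_rot: [-1.568, -0.0, -1.803]
wrist_force: [0.5, -0.6, -0.3]
width: 0.0385
```

Request:
{"api": "step_arm", "payload": {"commands": [{"xyz":[0,0,0],"twist":[0,0,0]},{"xyz":[0,0,0],"twist":[0,0,0]},{"xyz":[0,0,0],"twist":[0,0,0]},{"xyz":[0,0,0],"twist":[0,0,0]},{"xyz":[0,0,0],"twist":[0,0,0]},{"xyz":[0,0,0],"twist":[0,0,0]}], "fingers": 255}}

```text
time: 15.22
tool_pos: [0.5487, -0.0569, 0.09]
ee_rot: [-1.571, 0.0, -1.803]
wrist_force: [-0.4, -0.2, 1.1]
width: 0.0111
```

```bash
python3 snap.py; python3 - <<'E'
from bench import robot
import numpy as np
p=robot.get_obs()['tool_pos'];c=np.array([.5932,-.0679]);
v=p[:2]-c;print(np.linalg.norm(v),np.degrees(np.arctan2(-v[1],-v[0])))
for a in range(0,106,5):
    t=np.radians(a);R=np.array([[np.cos(t),-np.sin(t)],[np.sin(t),np.cos(t)]]);print(a,np.round(R@v-v,4))
E
```

```text
{'time': 15.2167, 'tool_pos': [0.5487, -0.0569, 0.09], 'ee_rot': [-1.5707, 0.0002, -1.8031], 'wrist_force': [-0.3978, -0.1642, 1.0768], 'wrist_torque': [0.2013, -0.0031, -0.0149], 'joint_positions': [-0.2062, 0.1476, 1.5521, 0.0002, 1.4418, 1.5968], 'width': 0.0111}
0.04579879584627558 -13.879611411620639
0 [0. 0.]
5 [-0.0008 -0.0039]
10 [-0.0012 -0.0079]
15 [-0.0013 -0.0119]
20 [-0.0011 -0.0159]
25 [-0.0005 -0.0198]
30 [ 0.0005 -0.0237]
35 [ 0.0017 -0.0275]
40 [ 0.0033 -0.0311]
45 [ 0.0053 -0.0347]
50 [ 0.0075 -0.038 ]
55 [ 0.01   -0.0411]
60 [ 0.0127 -0.044 ]
65 [ 0.0157 -0.0466]
70 [ 0.0189 -0.049 ]
75 [ 0.0223 -0.0511]
80 [ 0.0259 -0.0529]
85 [ 0.0296 -0.0543]
90 [ 0.0335 -0.0554]
95 [ 0.0374 -0.0562]
100 [ 0.0414 -0.0567]
105 [ 0.0454 -0.0568]
```

Request:
{"api": "step_arm", "payload": {"commands": [{"xyz":[-0.0004,-0.0015,0],"twist":[0,0,2]},{"xyz":[-0.0008,-0.0039,0],"twist":[0,0,5]},{"xyz":[-0.0012,-0.0079,0],"twist":[0,0,10]},{"xyz":[-0.0013,-0.0119,0],"twist":[0,0,15]},{"xyz":[-0.0011,-0.0159,0],"twist":[0,0,20]},{"xyz":[-0.0005,-0.0198,0],"twist":[0,0,25]},{"xyz":[0.0005,-0.0237,0],"twist":[0,0,30]},{"xyz":[0.0017,-0.0275,0],"twist":[0,0,35]},{"xyz":[0.0033,-0.0311,0],"twist":[0,0,40]},{"xyz":[0.0053,-0.0347,0],"twist":[0,0,45]},{"xyz":[0.0075,-0.038,0],"twist":[0,0,50]},{"xyz":[0.0075,-0.038,0],"twist":[0,0,50]}]}}

```text
time: 16.22
tool_pos: [0.5571, -0.0944, 0.09]
ee_rot: [-1.568, 0.0, -0.929]
wrist_force: [2.6, 2.0, 0.5]
width: 0.0111
```

Request:
{"api": "step_arm", "payload": {"commands": [{"xyz":[0.0025,-0.0031,0],"twist":[0,0,5]},{"xyz":[0.0052,-0.006,0],"twist":[0,0,10]},{"xyz":[0.0082,-0.0086,0],"twist":[0,0,15]},{"xyz":[0.0114,-0.011,0],"twist":[0,0,20]},{"xyz":[0.0148,-0.0131,0],"twist":[0,0,25]},{"xyz":[0.0184,-0.0149,0],"twist":[0,0,30]},{"xyz":[0.0221,-0.0163,0],"twist":[0,0,35]},{"xyz":[0.026,-0.0174,0],"twist":[0,0,40]},{"xyz":[0.0299,-0.0182,0],"twist":[0,0,45]},{"xyz":[0.0339,-0.0187,0],"twist":[0,0,50]},{"xyz":[0.0371,-0.0188,0],"twist":[0,0,54]},{"xyz":[0.0371,-0.0188,0],"twist":[0,0,54]}]}}

```text
time: 17.22
tool_pos: [0.5934, -0.1115, 0.0899]
ee_rot: [-1.567, 0.0, 0.013]
wrist_force: [1.2, 4.7, 1.4]
width: 0.0111
```

Request:
{"api": "step_arm", "payload": {"commands": [{"xyz":[0,0,0],"twist":[0,0,0]},{"xyz":[0,0,0],"twist":[0,0,0]}]}}

```text
time: 17.38
tool_pos: [0.5933, -0.1115, 0.0899]
ee_rot: [-1.567, -0.0, 0.011]
wrist_force: [0.0, 5.7, 1.2]
width: 0.0115
```

Request:
{"api": "step_arm", "payload": {"commands": [{"xyz":[0,0.0015,0],"twist":[0,0,0]},{"xyz":[0,0.0015,0],"twist":[0,0,0]}]}}

```text
time: 17.55
tool_pos: [0.5934, -0.1115, 0.0899]
ee_rot: [-1.57, -0.0, 0.011]
wrist_force: [-0.2, 3.4, 0.2]
width: 0.0111
```

Request:
{"api": "step_arm", "payload": {"commands": [{"xyz":[0,0,0],"twist":[0,0,0]},{"xyz":[0,0,0],"twist":[0,0,0]},{"xyz":[0,0,0],"twist":[0,0,0]},{"xyz":[0,0,0],"twist":[0,0,0]},{"xyz":[0,0,0],"twist":[0,0,0]}], "fingers": 150}}

```text
time: 17.97
tool_pos: [0.5931, -0.1128, 0.0896]
ee_rot: [-1.571, 0.0, 0.011]
wrist_force: [-0.2, -0.2, 0.6]
width: 0.0379
```

Request:
{"api": "step_arm", "payload": {"commands": [{"xyz":[0,0,0.01],"twist":[0,0,0]},{"xyz":[0,0,0.03],"twist":[0,0,0]},{"xyz":[0,0,0.06],"twist":[0,0,0]},{"xyz":[0,0,0.09],"twist":[0,0,0]},{"xyz":[0,-0.03,0.12],"twist":[0,0,0]},{"xyz":[0,-0.06,0.14],"twist":[0,0,0]},{"xyz":[0,-0.09,0.15],"twist":[0,0,0]},{"xyz":[0,-0.11,0.155],"twist":[0,0,0]},{"xyz":[0,-0.11,0.155],"twist":[0,0,0]},{"xyz":[0,-0.11,0.155],"twist":[0,0,0]}]}}

```text
time: 18.8
tool_pos: [0.5932, -0.2233, 0.2456]
ee_rot: [-1.571, -0.001, 0.01]
wrist_force: [-0.3, 1.1, -0.7]
width: 0.0388
```

```bash
python3 snap.py wrist9 side9 scene9; python3 - <<'E'
from h import *
z=load('wrist9');o=rect(z,.50,.70,-.30,-.02,.078);cv2.imwrite('pics/o9.png',o[:,:,::-1])
p=load('side9')['p'];cv2.imwrite('pics/c_side9.png',cv2.resize(p[170:260,260:360],None,fx=6,fy=6,interpolation=cv2.INTER_CUBIC)[:,:,::-1])
E
```

```text
{'time': 18.8, 'tool_pos': [0.5932, -0.2233, 0.2456], 'ee_rot': [-1.5709, -0.0011, 0.0099], 'wrist_force': [-0.3272, 1.1357, -0.6503], 'wrist_torque': [-0.0398, -0.0539, 0.0145], 'joint_positions': [-0.4497, 0.2732, 1.0924, 0.0004, 1.775, -0.4595], 'width': 0.0388}
```

View pics/o9.png

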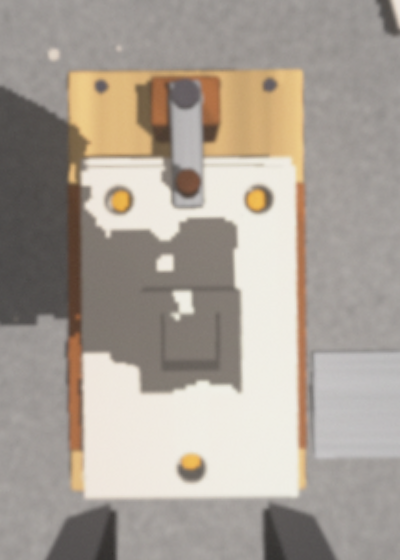

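View pics/c_side9.png

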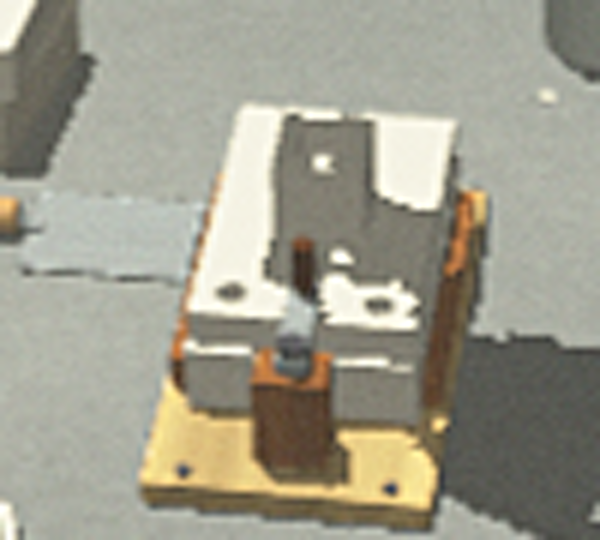

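View pics/scene9.png

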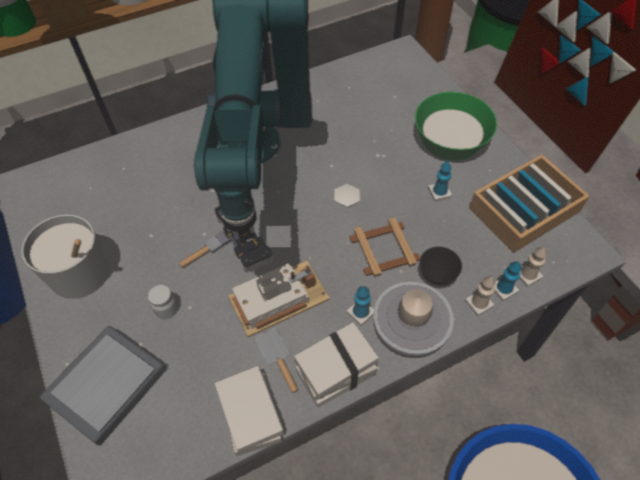

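```bash
python3 -c "
from bench import robot
print(robot.close_job())"
```

```text
the job is handed in; nothing more can be done
None
```

The mould is closed and locked, and I handed the job in at about 19 s of the 72 s allowed.

**Cover:** I picked the cover up by its pouring gate and lined its holes up with the dowels using the wrist camera. It went straight over all three without needing to be slid about. I lowered it at no more than about 10 mm/s over the last stretch. It stopped at the flush height, about 25 mm above its pick-up height.

**Turn-button:** I pinched the peg, swung the bar round to point along the mould's -y, over the cover's edge, then let go and backed off.

**Last checks:**
- The pictures show all three dowels inside the holes and the bar lying over the cover.
- In the last overhead picture, the other items on the bench appear where they started.
- The gripper was open and touching nothing, with about 1 N of noise on the wrist reading.

**Did not match exactly:**
- The seating press peaked at about 11 N, more than the suggested 5 N, with a sideways moment of about 1.1 N m. I eased off the press before letting go.
- The pinched peg read 11.1 mm against its stated 12 mm.
- The arm carried about 6 N of radial load at the end of the swing, because my estimate of the pivot was about 2 mm off. I eased part of it (to about 3 N) before opening the fingers.

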